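# Find the full label cassette by its weight and load the feeder

## Task

One of the three identical label cassettes in the sloped rack is still full; the other two are spent and weigh far less. Feel which one is full and stand it upright in the well of the label feeder, so that it sits flat on the yellow sprung floor and the floor sinks under it. Leave both spent cassettes standing each in its own compartment as at the start, do not drop any cassette, and leave everything else on the bench where it is.

Things in the scene. Friction and masses are not known exactly. Their poses are not given: they have to be found in the camera images.
- cassette_a: opaque white label cassette, orange top, one of three. A box 64 (its x) x 40 (its y) x 80 (its z) mm; origin at the centre of its underside. Starts in the rack, tilted with it, its x up the slope; grasp it across its 40 mm (y). All three look alike: one is full (about 0.46 kg), two are spent (about 0.13 kg), what is inside cannot be seen
- cassette_b: opaque white label cassette, orange top, one of three. A box 64 (its x) x 40 (its y) x 80 (its z) mm; origin at the centre of its underside. Starts in the rack, tilted with it, its x up the slope; grasp it across its 40 mm (y). All three look alike: one is full (about 0.46 kg), two are spent (about 0.13 kg), what is inside cannot be seen
- cassette_c: opaque white label cassette, orange top, one of three. A box 64 (its x) x 40 (its y) x 80 (its z) mm; origin at the centre of its underside. Starts in the rack, tilted with it, its x up the slope; grasp it across its 40 mm (y). All three look alike: one is full (about 0.46 kg), two are spent (about 0.13 kg), what is inside cannot be seen
- rack: blue sloped rack, fixed; origin on the bench under the middle of the slope. Three compartments side by side along its y (centres at -86, 0, +86 mm), each 82 mm wide and 70 mm deep along the slope. The floor's normal leans 24 deg to the rack's -x (towards the robot). All walls stand 35 mm above the sloped floor, square to it
- slope_mid (a point): middle of the rack's sloped floor, 50 mm above the rack's origin; axes as the rack's. The cassettes stand on this floor 2.5 mm downhill of its middle, so their tops lean 24 deg towards the robot
- lamp_bar (a point): centre of the aluminium lamp bar that overhangs the rack: 36 (x) x 288 (y) x 20 (z) mm, at x = +28, z = 213 mm from the rack's origin, on two end posts at y = +-139 mm, x = 6 to 51 mm; axes as the rack's
- feeder: grey and black label feeder fixed to the bench, on the robot's left or right. Origin at its underside, below the centre of its well. Grey block 150 (x) x 120 (y) x 65 mm high with an open well 80 (x) x 56 (y) mm in its top, centred on the origin; a black head 95 mm high stands at x = +75 to +130 mm. A cassette goes in upright, its 64 mm along the feeder's x (either way round)
- pan_seat (a point): centre of the top of the feeder's yellow sprung floor, 40 mm above the bench when unloaded, 25 mm below the rim of the well; moves down with the floor; axes as the feeder's
- pan (a joint): how far the sprung floor has sunk (m): 0 empty or under a spent cassette, about 0.011 under the full one, 0.016 at most
- dispenser: black tape dispenser, 150 x 75 x 88 mm, fixed; stands on the other side from the feeder; origin at the centre of its underside; leave alone
- cleaner: can of cleaner with a green band, 52 mm across, 120 mm high; origin at the centre of its underside; leave alone
- label_roll: white label roll lying flat, 84 mm across, 50 mm high; origin at the centre of its underside; leave alone
- screwdriver: screwdriver, 160 mm, lying along its x, about 30 mm thick at most; leave alone
- mouse: computer mouse, 100 x 60 x 28 mm; leave alone
- pen_cup: dark steel cup, 72 mm across, 100 mm high; leave alone
- spares_bin: blue bin with one divider, 120 (x) x 160 (y) x 75 mm, behind the rack; leave alone
Things that resemble listed ones, but are neither listed nor needed, are in the scene too. What is shaped like the cassette_b but red is not meant.

How it is judged:
At the end, for the whole second after the job is handed in: The full cassette stands in the well: within 16 mm of the floor's centre and 5 mm of its height, tilted under 0.12 rad, the floor sunk over 6 mm. Both spent ones are within 30 mm of where they started, tilted as the rack is (0.30 to 0.54 rad). All are at rest (((horizontal distance between cassette_a and pan_seat below 0.016 m and z of cassette_a in the frame of pan_seat between -0.005 and 0.005 m and angle between cassette_a's own z axis and vertical below 0.12 rad and distance of each of cassette_b, cassette_c from where it was at the start of the episode below 0.03 m and angle between cassette_b's own z axis and vertical between 0.3 and 0.54 rad and angle between cassette_c's own z axis and vertical between 0.3 and 0.54 rad) or (horizontal distance between cassette_b and pan_seat below 0.016 m and z of cassette_b in the frame of pan_seat between -0.005 and 0.005 m and angle between cassette_b's own z axis and vertical below 0.12 rad and distance of each of cassette_a, cassette_c from where it was at the start of the episode below 0.03 m and angle between cassette_a's own z axis and vertical between 0.3 and 0.54 rad and angle between cassette_c's own z axis and vertical between 0.3 and 0.54 rad) or (horizontal distance between cassette_c and pan_seat below 0.016 m and z of cassette_c in the frame of pan_seat between -0.005 and 0.005 m and angle between cassette_c's own z axis and vertical below 0.12 rad and distance of each of cassette_a, cassette_b from where it was at the start of the episode below 0.03 m and angle between cassette_a's own z axis and vertical between 0.3 and 0.54 rad and angle between cassette_b's own z axis and vertical between 0.3 and 0.54 rad)) and value of joint pan above 0.006 m and linear speed of each of cassette_a, cassette_b, cassette_c below 0.02 m/s); the robot touches nothing.
It fails at once if a cassette is dropped (moves faster than 0.7 m/s out of the fingers) ((linear speed of cassette_a above 0.7 m/s and contact force between the fingers and cassette_a below 0.05 N) or (linear speed of cassette_b above 0.7 m/s and contact force between the fingers and cassette_b below 0.05 N) or (linear speed of cassette_c above 0.7 m/s and contact force between the fingers and cassette_c below 0.05 N)).
It fails at once if something else on the bench is moved by more than 25 mm (distance of any of cleaner, label_roll, screwdriver, mouse, pen_cup, spares_bin from where it was at the start of the episode above 0.025 m).
It also fails if it takes over 58 s, if anything falls off the work surface, if the arm or the gripper's body presses on something with over 40 N, if the wrist force passes 120 N, or if a joint passes its speed limit or range.

## Robot

A 6-joint arm with a two-finger parallel gripper is mounted at the origin on the work surface. World frame = base frame: x ahead of the robot, y to its left, z up, the work surface at z = 0. Lengths are in m, angles in rad, forces in N, time in s.
With the tool pointing down it reaches from about 0.425 to 0.95 m from the base axis. Payload 3.5 kg.
Tool frame: the origin (TCP) lies between the finger pads; the fingertips stand 19 mm ahead of it and the grasp point (between the pads) is the TCP; z points along the fingers, y is the line along which they close (so a half turn about z gives the same grasp; the last joint's range is limited). The gripper opens to 85 mm and grips with 20 to 120 N. Pads are 22 mm wide; open, the fingers measure 114 mm over their backs; the gripper's body (76 mm by 85 mm) begins 54 mm behind the grasp point. The pads swing forward as they close: fully open they stand 13 mm farther back than shut.
Start: joints at [1.042, 0.286, 1.577, -0, 1.279, -0.15], TCP at [0.25, 0.627, 0.25] pointing down, gripper open.
Joint ranges: [-2.77, 2.77], [-0.9, 2.22], [0.21, 2.48], [-1.53, 4.67], [0.24, 2.81], [-2.84, 2.84]. Speed limits (rad/s): [2.79, 2.79, 3.14, 3.14, 3.14, 3.14].

## Interface

Orientations are given as a unit quaternion [x, y, z, w].
In Python, from plant import monitor, eyes, ctrl gives the robot as it stands.
- The arm moves only by the shell command python3 -m handwheel 'ROWS' [FORCE]. ROWS is JSON, a list of rows, each a list of 7 numbers: the shift along the tool's x, y, z in units of 40 cm (1.0 is 40 cm), then the turn, a rotation vector about the tool's x, y, z in units of pi rad (1.0 is pi rad), then the opening, from -1 (shut) to 1 (fully open). A call has 1 to 12 rows; each row is the pose to reach, as a shift and turn from the pose commanded when the call began, along the tool's axes at that moment, turning the shorter way round; what a row does not reach only later rows make up. A row lasts 1/8 s, in which the tool goes at most 62.5 mm and 10.7 degrees, less where a joint would pass 70% of its speed; a pose out of reach is approached as far as the arm can. A call with a number of a shift or a turn outside -1 to 1 is refused whole. A call with a gripper value outside its range is refused whole. The fingers move at their own pace and stop on an object; FORCE is the grip in N (left out, the last holds). Time passes only in rows, so rows that repeat a pose let the fingers close. It gives the time, the measured TCP pose, the force, the opening and the grip force at its end, in the units of the state.
- monitor.get_state(): the state, without advancing time (a new reading comes with each control period).
- eyes.read_camera(name): name is "scene" or "top"; returns the picture (480x640x3 uint8, red, green, blue); there is no depth.
- eyes.camera_params(name): a dict with "K" (3x3 intrinsics, pixels), "R" (3x3) and "t" (3): a world point X has camera coordinates R X + t. Camera axes: x right, y down, z forward; pixel columns grow to the right and rows downward; lengths in m; the calibration is good to about 2 mm. A picture is of the moment at which its call begins. camera_params takes no time and is no camera call.
- ctrl.sign_off(): hands the job in; it is judged then, once.
The state is a dict: "time": time; "qpos": joint angles; "dq": joint speeds; "joint_efforts": joint torques, N m; "eef_pos": TCP position; "tcp_rot": TCP orientation; "contact_force": force on the tool from outside, world axes, zero at the start; "wrist_torque": the same for the moment, N m; "opening": opening from 0.0 (shut) to 1.0 (fully open); "finger_force": force on a finger pad.
Only numpy, scipy, OpenCV 4.12 (cv2) and the standard library are available. Lean on these libraries where they do the work, as an engineer would, in place of code of your own. Each camera call takes 0.05 s, during which the arm holds its last target. There are 200 camera calls.

## Working session

There is one attempt and no reset: what is moved stays moved. The work goes in short steps, Python scripts to look and compute and a shell command to move; the robot and the scene stay as the last step left them, time stands still between calls to the robot, and variables do not carry over. Pictures are saved under pics/ and viewed, at most 10 in all, crops included, and the job is handed in when it is done.

```bash
mkdir -p pics; ls; python3 - <<'E'
from plant import monitor, eyes
import cv2
for n in("scene","top"):
    cv2.imwrite(f"pics/{n}0.png",eyes.read_camera(n)[:,:,::-1])
    p=eyes.camera_params(n);print(n,p["K"],p["R"],p["t"])
print(monitor.get_state())
E
```

```text
pics
scene [[558.07981543   0.         324.53003924]
 [  0.         558.07981543 241.30974143]
 [  0.           0.           1.        ]] [[ 0.01066233  0.99991135 -0.00797528]
 [ 0.59613193 -0.01275972 -0.8027851 ]
 [-0.80281569  0.00380525 -0.59621513]] [ 0.08696141 -0.25148987  1.92577314]
top [[495.79420811   0.         322.3094944 ]
 [  0.         495.79420811 239.83458553]
 [  0.           0.           1.        ]] [[ 3.48549030e-03 -9.99993066e-01  1.31126956e-03]
 [-9.83050283e-01 -3.66679267e-03 -1.83299471e-01]
 [ 1.83303008e-01 -6.50155388e-04 -9.83056247e-01]] [-0.09402552  0.6169351   1.17227434]
{'time': 0.1, 'qpos': array([ 1.04198713e+00,  2.87128675e-01,  1.57803900e+00,  6.66662706e-06,
        1.27859360e+00, -1.50014631e-01]), 'dq': array([ 0.00014335, -0.00217951, -0.0020997 , -0.00117597, -0.0021165 ,
        0.00216717]), 'joint_efforts': array([ 1.44046226e-03, -4.07292795e+01, -2.93700206e+01, -1.41466853e-04,
        3.37169608e-03, -3.30219052e-05]), 'eef_pos': array([0.24931282, 0.62667351, 0.2490465 ]), 'tcp_rot': array([ 1.88267825e-01,  9.82117127e-01, -1.02138569e-03, -3.64010134e-04]), 'contact_force': array([-0.15453127,  0.9419971 ,  0.11886217]), 'wrist_torque': array([ 0.01518716, -0.00412548, -0.03425375]), 'finger_force': 0.0, 'opening': 0.9966144157737565}
```

View pics/scene0.png

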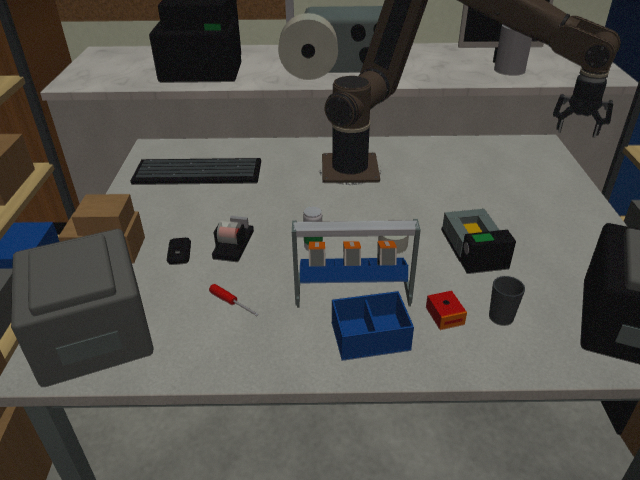

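View pics/top0.png

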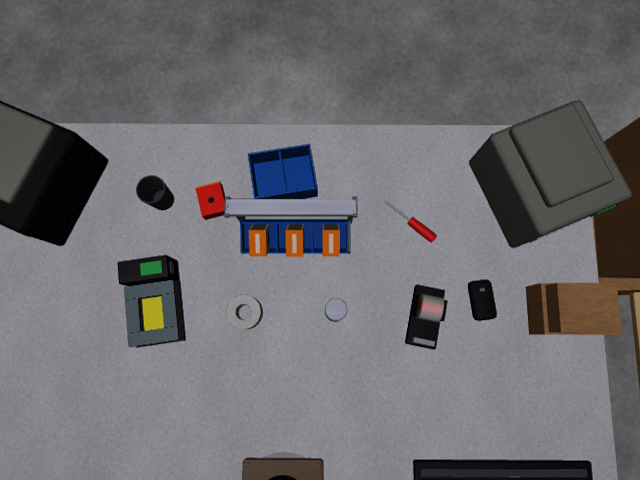

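The scene view shows the lamp bar at about (356,228), the cassettes at (317,252), (352,252) and (387,252), and the feeder at (478,240). The top view shows the cassettes' orange tops at (259,241), (295,241) and (331,241), and the feeder well at (152,313). I'll enlarge these.

```bash
python3 - <<'E'
import cv2,numpy as np
t=cv2.imread("pics/top0.png");s=cv2.imread("pics/scene0.png")
def crop(im,x,y,w,h,k): return cv2.resize(im[y:y+h,x:x+w],None,fx=k,fy=k,interpolation=cv2.INTER_CUBIC)
cv2.imwrite("pics/tr.png",crop(t,220,185,145,80,5.5 and 5))
cv2.imwrite("pics/sr.png",crop(s,285,210,140,100,5))
f=np.zeros((575,800,3),np.uint8)
a=crop(t,110,250,80,110,5);b=crop(s,440,200,80,80,5)
f[:550,:400]=a;f[:400,400:]=b
cv2.imwrite("pics/f.png",f)
E
```

```text
(no output)
```

View pics/tr.png

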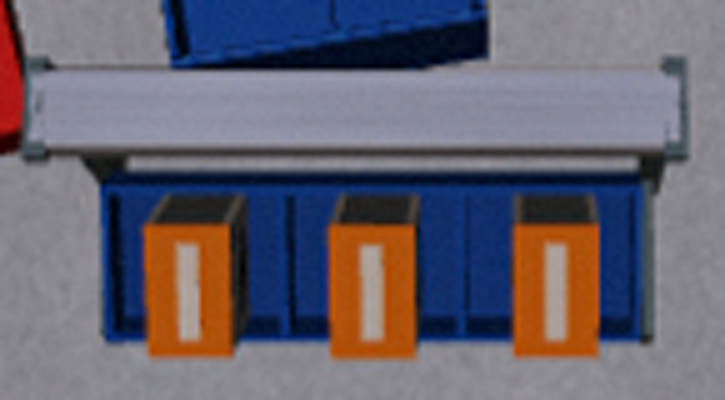

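View pics/sr.png

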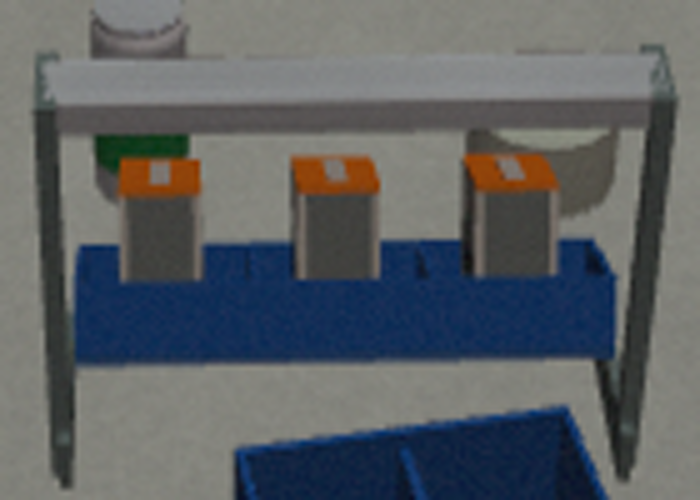

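View pics/f.png

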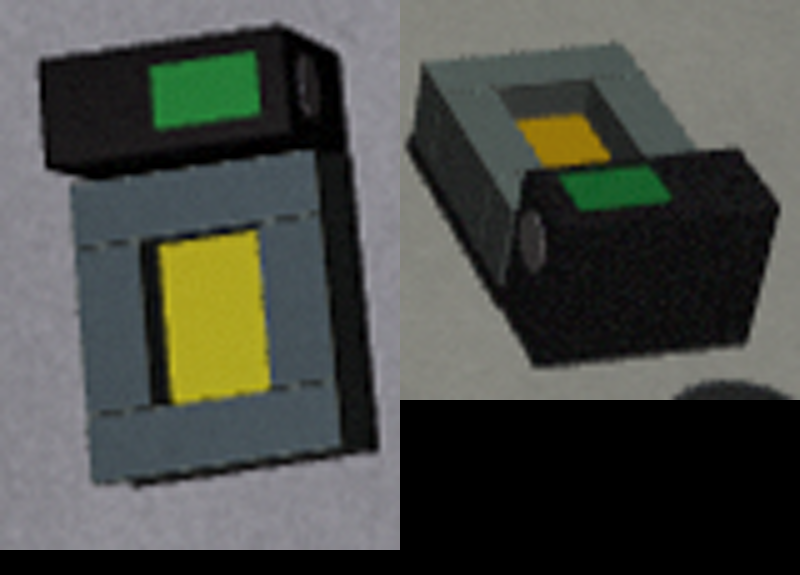

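The crops show the cassettes' orange top faces (for example the left one in the top crop at (145,225) to (235,356)), and the feeder's rim corners and yellow floor in both views. Next I triangulate those points.

```bash
cat > tri.py <<'E'
import numpy as np
from scipy.optimize import least_squares
from plant import eyes
P={n:eyes.camera_params(n) for n in("scene","top")}
def proj(n,X):
    p=P[n];c=p["K"]@(p["R"]@np.asarray(X)+p["t"]);return c[:2]/c[2]
def px(u,x0,y0,k=5): return (np.asarray(u)+.5)/k-.5+[x0,y0]
def tri(t,s):
    r=least_squares(lambda X:np.r_[proj("top",X)-t,proj("scene",X)-s],[.6,0,.1]);return r.x,np.abs(r.fun).max()
def ray(n,u,z):
    p=P[n];d=p["R"].T@np.linalg.solve(p["K"],[*u,1]);c=-p["R"].T@p["t"];return c+d*(z-c[2])/d[2]
E
python3 - <<'E'
from tri import *
np.set_printoptions(precision=4,suppress=True)
T=lambda u:px(u,220,185); S=lambda u:px(u,285,210)
F=lambda u:px(u,110,250); G=lambda u:px(np.array(u)-[400,0],440,200)
# order: back +y, back -y, front -y, front +y
tops={"L":[(145,225),(235,225),(235,355),(148,357)],"M":[(331,225),(416,225),(416,357),(331,357)],"R":[(515,224),(599,224),(598,356),(515,356)]}
sc={"L":[(558,190),(473,191),(463,154),(548,153)],"M":[(380,192),(300,194),(291,157),(371,157)],"R":[(201,194),(121,195),(121,158),(200,158)]}
for k in tops:
    X=[tri(T(a),S(b)) for a,b in zip(tops[k],sc[k])]
    X,e=np.array([x[0] for x in X]),[x[1] for x in X]
    print(k,X.mean(0),max(e));print(X)
    u=X[0]+X[1]-X[2]-X[3];v=X[0]+X[3]-X[1]-X[2]
    print(" upslope len",np.linalg.norm(u)/2,"tilt",np.degrees(np.arcsin(u[2]/np.linalg.norm(u))),"yaw",np.degrees(np.arctan2(-v[0],v[1])),"w",np.linalg.norm(v)/2)
for n,a,b in[("bar front L",(45,152),(660,55)),("bar front R",(665,150),(45,60)),("bar back L",(45,70),(672,97)),("bar back R",(665,70),(58,105))]: print(n,*tri(T(a),S(b)))
for n,a,b in[("rim -x+y",(95,483),(620,42)),("rim -x-y",(342,445),(420,62)),("well -x+y",(152,405),(592,78)),("pan -x+y",(170,405),(583,114))]: print(n,*tri(F(a),G(b)))
Q=np.array([ray("top",F(c),.065) for c in[(70,183),(315,152),(342,445),(95,483)]]);print(Q,Q.mean(0))
W=np.array([ray("top",F(c),.065) for c in[(140,243),(258,230),(271,388),(152,405)]]);print(W,W.mean(0))
for q in(Q,W):
  d=q[0]+q[1]-q[2]-q[3];e=q[0]+q[3]-q[1]-q[2];print("yaw",np.degrees(np.arctan2(d[1],d[0])),np.degrees(np.arctan2(-e[0],e[1])),np.linalg.norm(d)/2,np.linalg.norm(e)/2)
E
```

```text
L [0.5977 0.0601 0.1216] 0.6090366394003581
[[0.6269 0.0802 0.1321]
 [0.6271 0.0387 0.1323]
 [0.5689 0.0397 0.1114]
 [0.568  0.0816 0.1105]]
 upslope len 0.06227457859972743 tilt 19.973859343666685 yaw 0.7320831640148511 w 0.041724273553668624
M [ 0.5979 -0.0258  0.1212] 0.38942218340298496
[[ 0.6272 -0.0061  0.1325]
 [ 0.6274 -0.0452  0.1321]
 [ 0.5684 -0.0461  0.1105]
 [ 0.5684 -0.0059  0.1098]]
 upslope len 0.06295229805525565 tilt 20.550501243512077 yaw 0.20681301226652626 w 0.039639694451450505
R [ 0.5984 -0.1118  0.1223] 0.23665835302517735
[[ 0.6278 -0.0922  0.1332]
 [ 0.628  -0.131   0.1333]
 [ 0.569  -0.1317  0.1117]
 [ 0.569  -0.0923  0.111 ]]
 upslope len 0.06283903804310298 tilt 20.36367736990248 yaw 0.1149653823161102 w 0.03909951379940295
bar front L [0.6413 0.1151 0.2195] 1.7809617321404403
bar front R [ 0.6423 -0.1597  0.2222] 1.3534652008056014
bar back L [0.6774 0.1158 0.2216] 1.552293298159725
bar back R [ 0.6779 -0.1565  0.2225] 0.3287542795768559
rim -x+y [0.358  0.3658 0.0657] 0.07452191621644033
rim -x-y [0.3759 0.249  0.0659] 0.38303682815296725
well -x+y [0.3944 0.3414 0.0657] 0.04940501249905083
pan -x+y [0.3944 0.3408 0.0413] 0.2269136320470011
[[0.4999 0.3887 0.065 ]
 [0.5153 0.271  0.065 ]
 [0.376  0.25   0.065 ]
 [0.3579 0.3659 0.065 ]] [0.4373 0.3189 0.065 ]
[[0.4711 0.3527 0.065 ]
 [0.4775 0.2963 0.065 ]
 [0.4025 0.2854 0.065 ]
 [0.3943 0.3415 0.065 ]] [0.4364 0.319  0.065 ]
yaw 8.84456924474037 8.16531295902393 0.1423335531140012 0.11796795946910747
yaw 8.302204782479887 7.394891544216286 0.07668653205935234 0.05676609752655057
```

```bash
cat > go.py <<'E'
import numpy as np
from scipy.spatial.transform import Rotation as R
from plant import monitor
def rack(): # tool z along the cassette's -z, y along world y
    y=np.array([0,1,0]);z=np.array([np.sin(np.radians(24)),0,-np.cos(np.radians(24))]);return R.from_matrix(np.c_[np.cross(y,z),y,z])
def feed(deg=8.3):
    a=np.radians(deg);y=np.array([-np.sin(a),np.cos(a),0]);z=np.array([0,0,-1.]);return R.from_matrix(np.c_[np.cross(y,z),y,z])
def row(p,o):
    s=monitor.get_state();r0=R.from_quat(s["tcp_rot"])
    d=r0.inv().apply(np.array(p)-s["eef_pos"])/.4;w=(r0.inv()*o).as_rotvec()/np.pi
    print(np.round(d,4),np.round(w,4))
N=np.array([-np.sin(np.radians(24)),0,np.cos(np.radians(24))])
TOP={"L":np.array([.598,.0603,.1218]),"M":np.array([.598,-.0258,.1218]),"R":np.array([.598,-.1118,.1218])}
def grasp(k,up=0): return TOP[k]+N*(up-.018)
E
python3 -c "
from go import *
row(grasp('L',.10),rack())"
```

```text
[-1.2561 -1.0237  0.1326] [-0.0259 -0.132  -0.1187]
```

```bash
python3 -m handwheel '[[-0.9,-0.73,0.0,0,0,-0.118,1],[-0.9,-0.73,0.0,0,0,-0.118,1],[-0.9,-0.73,0.0,0,0,-0.118,1],[-0.9,-0.73,0.0,0,0,-0.118,1],[-0.9,-0.73,0.0,0,0,-0.118,1],[-0.9,-0.73,0.0,0,0,-0.118,1],[-0.9,-0.73,0.0,0,0,-0.118,1],[-0.9,-0.73,0.0,0,0,-0.118,1],[-0.9,-0.73,0.0,0,0,-0.118,1],[-0.9,-0.73,0.0,0,0,-0.118,1]]' 60
python3 -c "
from go import *
row(grasp('L',.10),rack())"
```

```text
time: 1.35
eef_pos: [0.4756, 0.2232, 0.25]
tcp_rot: [0.004, 1.0, 0.0, -0.0]
contact_force: [0.1, 0.7, -0.5]
opening: 1.005
finger_force: 0.0
[-0.226  -0.4056  0.1328] [-0.0004 -0.1336 -0.0025]
```

```bash
python3 -m handwheel '[[-0.226,-0.4056,0.1328,0,-0.1336,-0.0025,1],[-0.226,-0.4056,0.1328,0,-0.1336,-0.0025,1],[-0.226,-0.4056,0.1328,0,-0.1336,-0.0025,1],[-0.226,-0.4056,0.1328,0,-0.1336,-0.0025,1],[-0.226,-0.4056,0.1328,0,-0.1336,-0.0025,1],[-0.226,-0.4056,0.1328,0,-0.1336,-0.0025,1],[-0.226,-0.4056,0.1328,0,-0.1336,-0.0025,1]]'
python3 - <<'E'
from go import *
from plant import eyes
import cv2
row(grasp('L'),rack())
t=eyes.read_camera("top")[:,:,::-1];s=eyes.read_camera("scene")[:,:,::-1]
c=lambda im,x,y:cv2.resize(im[y:y+110,x:x+145],None,fx=2.75,fy=2.75,interpolation=cv2.INTER_CUBIC)
import numpy as np
cv2.imwrite("pics/pre.png",np.hstack([c(t,220,180),c(s,285,190)]))
E
```

```text
time: 2.22
eef_pos: [0.5652, 0.0612, 0.1979]
tcp_rot: [-0.001, 0.978, -0.001, 0.209]
contact_force: [0.1, 0.3, 0.5]
opening: 1.004
finger_force: 0.0
[ 0.003  -0.0022  0.2522] [-0.0002  0.0006  0.0008]
```

View pics/pre.png

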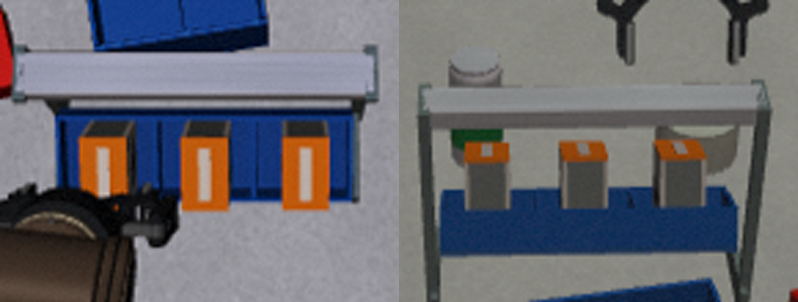

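The gripper is centred over the left cassette: in the scene crop the fingers are at columns 628 and 735 and the cassette is at 680. I descend and close.

```bash
python3 -m handwheel '[[0.003,-0.002,0.12,0,0,0.0008,1],[0.003,-0.002,0.19,0,0,0.0008,1],[0.003,-0.002,0.23,0,0,0.0008,1],[0.003,-0.002,0.252,0,0,0.0008,1],[0.003,-0.002,0.252,0,0,0.0008,1],[0.003,-0.002,0.252,0,0,0.0008,-1],[0.003,-0.002,0.252,0,0,0.0008,-1],[0.003,-0.002,0.252,0,0,0.0008,-1],[0.003,-0.002,0.252,0,0,0.0008,-1],[0.003,-0.002,0.252,0,0,0.0008,-1],[0.003,-0.002,0.252,0,0,0.0008,-1]]' 60
```

```text
time: 3.7
eef_pos: [0.6054, 0.0589, 0.1056]
tcp_rot: [0.001, 0.978, -0.001, 0.209]
contact_force: [-3.4, 0.1, 6.0]
opening: 0.463
finger_force: 60.6
```

```bash
python3 -m handwheel '[[0,0,-0.02,0,0,0,-1],[0,0,-0.045,0,0,0,-1],[0,0,-0.06,0,0,0,-1],[0,0,-0.06,0,0,0,-1],[0,0,-0.06,0,0,0,-1],[0,0,-0.06,0,0,0,-1]]'; python3 -m handwheel '[[0,0,0,0,0,0,-1],[0,0,0,0,0,0,-1]]'
```

```text
time: 4.45
eef_pos: [0.5958, 0.0588, 0.1269]
tcp_rot: [0.001, 0.978, -0.001, 0.209]
contact_force: [1.6, 0.6, 0.8]
opening: 0.46
finger_force: 61.2
time: 4.7
eef_pos: [0.5958, 0.0588, 0.1269]
tcp_rot: [0.001, 0.978, -0.001, 0.209]
contact_force: [2.3, 0.6, 1.7]
opening: 0.458
finger_force: 61.3
```

```bash
python3 -m handwheel '[[0,0,-0.04,0,0,0,-1],[0,0,-0.075,0,0,0,-1],[0,0,-0.075,0,0,0,-1],[0,0,-0.075,0,0,0,-1],[0,0,-0.075,0,0,0,-1]]'; python3 -m handwheel '[[0,0,0,0,0,0,-1],[0,0,0,0,0,0,-1]]';python3 -c "
from plant import monitor
s=monitor.get_state();print(s['contact_force'],s['wrist_torque'],s['joint_efforts'])"; python3 -m handwheel '[[0,0,0,0,0,0,-1]]'
```

```text
time: 5.32
eef_pos: [0.5826, 0.0589, 0.153]
tcp_rot: [0.001, 0.978, -0.0, 0.207]
contact_force: [-0.5, -0.6, -1.9]
opening: 0.462
finger_force: 61.7
time: 5.58
eef_pos: [0.5831, 0.0589, 0.1536]
tcp_rot: [0.001, 0.978, -0.001, 0.208]
contact_force: [0.3, -0.4, -1.9]
opening: 0.46
finger_force: 61.7
[ 0.26602714 -0.37890968 -1.88313963] [-0.02780732  0.23469383  0.05655173] [ 3.19341256e-03 -2.79012895e+01 -2.72649765e+01  7.12096109e-02
 -1.01788413e+00  4.04081743e-05]
time: 5.7
eef_pos: [0.5831, 0.0589, 0.1538]
tcp_rot: [0.001, 0.978, -0.001, 0.208]
contact_force: [-1.0, 0.0, -0.5]
opening: 0.461
finger_force: 61.7
```

The reading is about -1.4 N, so this one is spent. I put it back by the same path, then move to the middle one.

```bash
python3 -m handwheel '[[0,0,0.05,0,0,0,-1],[0,0,0.09,0,0,0,-1],[0,0,0.12,0,0,0,-1],[0,0,0.134,0,0,0,-1],[0,0,0.134,0,0,0,-1],[0,0,0.134,0,0,0,-1],[0,0,0.134,0,0,0,1],[0,0,0.134,0,0,0,1],[0,0,0.134,0,0,0,1],[0,0,0.134,0,0,0,1],[0,0,0.134,0,0,0,1]]'; python3 -m handwheel '[[0,0,-0.06,0,0,0,1],[0,0,-0.16,0,0,0,1],[0,0,-0.19,0,0,0,1],[0,0,-0.19,0,0,0,1]]'
python3 -c "
from go import *
row(grasp('M',.07),rack())"
```

```text
time: 7.08
eef_pos: [0.6049, 0.0588, 0.105]
tcp_rot: [0.001, 0.978, -0.001, 0.208]
contact_force: [-0.9, -0.1, -0.4]
opening: 1.002
finger_force: 0.0
time: 7.58
eef_pos: [0.5744, 0.0589, 0.1752]
tcp_rot: [0.001, 0.978, -0.001, 0.209]
contact_force: [-0.1, -1.0, -1.1]
opening: 1.003
finger_force: 0.0
[-0.     -0.2117  0.0164] [-0.0006  0.0009 -0.0007]
```

```bash
python3 -m handwheel '[[0,-0.212,0,0,0,-0.0007,1],[0,-0.212,0,0,0,-0.0007,1],[0,-0.212,0,0,0,-0.0007,1],[0,-0.212,0.08,0,0,-0.0007,1],[0,-0.212,0.15,0,0,-0.0007,1],[0,-0.212,0.19,0,0,-0.0007,1],[0,-0.212,0.19,0,0,-0.0007,1],[0,-0.212,0.19,0,0,-0.0007,-1],[0,-0.212,0.19,0,0,-0.0007,-1],[0,-0.212,0.19,0,0,-0.0007,-1],[0,-0.212,0.19,0,0,-0.0007,-1],[0,-0.212,0.19,0,0,-0.0007,-1]]' 60
python3 -m handwheel '[[0,0,-0.03,0,0,0,-1],[0,0,-0.08,0,0,0,-1],[0,0,-0.12,0,0,0,-1],[0,0,-0.134,0,0,0,-1],[0,0,-0.134,0,0,0,-1],[0,0,-0.134,0,0,0,-1]]'
python3 -m handwheel '[[0,0,0,0,0,0,-1],[0,0,0,0,0,0,-1]]'; python3 -m handwheel '[[0,0,0,0,0,0,-1]]'; python3 -m handwheel '[[0,0,0,0,0,0,-1]]'
```

```text
time: 9.07
eef_pos: [0.605, -0.0259, 0.1061]
tcp_rot: [0.0, 0.978, -0.001, 0.209]
contact_force: [-4.2, 0.9, 6.2]
opening: 0.463
finger_force: 60.6
time: 9.82
eef_pos: [0.5822, -0.0258, 0.1529]
tcp_rot: [0.0, 0.978, -0.001, 0.207]
contact_force: [-0.5, -0.9, -4.9]
opening: 0.457
finger_force: 62.6
time: 10.07
eef_pos: [0.5828, -0.0259, 0.1535]
tcp_rot: [0.0, 0.978, -0.001, 0.208]
contact_force: [-0.2, 1.2, -4.8]
opening: 0.461
finger_force: 62.6
time: 10.2
eef_pos: [0.5829, -0.0259, 0.1538]
tcp_rot: [0.0, 0.978, -0.001, 0.208]
contact_force: [-0.8, 0.7, -4.9]
opening: 0.464
finger_force: 62.6
time: 10.32
eef_pos: [0.5829, -0.0259, 0.154]
tcp_rot: [0.0, 0.978, -0.001, 0.208]
contact_force: [0.2, -0.4, -4.3]
opening: 0.458
finger_force: 62.6
```

The middle one is full (about -4.7 N). I lift it clear, then turn it upright over the feeder.

```bash
python3 -m handwheel '[[0,0,-0.1,0,0,0,-1],[0,0,-0.2,0,0,0,-1],[0,0,-0.24,0,0,0,-1],[0,0,-0.24,0,0,0,-1]]'
python3 -c "
from go import *
row([.4373,.319,.215],feed())"
```

```text
time: 10.82
eef_pos: [0.5442, -0.0259, 0.2429]
tcp_rot: [0.0, 0.978, -0.001, 0.21]
contact_force: [1.8, -0.2, -4.1]
opening: 0.459
finger_force: 63.1
[ 0.2722  0.8622 -0.048 ] [-0.0105  0.1342 -0.0455]
```

```bash
python3 -m handwheel '[[0.034,0.107,-0.006,-0.001,0.017,-0.006,-1],[0.068,0.215,-0.012,-0.003,0.034,-0.011,-1],[0.102,0.323,-0.018,-0.004,0.05,-0.017,-1],[0.136,0.431,-0.024,-0.005,0.067,-0.023,-1],[0.17,0.539,-0.03,-0.007,0.084,-0.028,-1],[0.204,0.646,-0.036,-0.008,0.1,-0.034,-1],[0.238,0.754,-0.042,-0.009,0.117,-0.04,-1],[0.2722,0.8622,-0.048,-0.0105,0.1342,-0.0455,-1],[0.2722,0.8622,-0.048,-0.0105,0.1342,-0.0455,-1],[0.2722,0.8622,-0.048,-0.0105,0.1342,-0.0455,-1],[0.2722,0.8622,-0.048,-0.0105,0.1342,-0.0455,-1]]'
python3 - <<'E'
from go import *
from plant import eyes
import cv2,numpy as np
row([.4373,.319,.13],feed())
t=eyes.read_camera("top")[:,:,::-1];s=eyes.read_camera("scene")[:,:,::-1]
c=lambda im,x,y,w,h:cv2.resize(im[y:y+h,x:x+w],(400,600),interpolation=cv2.INTER_CUBIC)
cv2.imwrite("pics/over.png",np.hstack([c(t,100,230,120,180),c(s,420,140,100,150)]))
cv2.imwrite("pics/top1.png",t);cv2.imwrite("pics/scene1.png",s)
E
```

```text
time: 12.2
eef_pos: [0.437, 0.3184, 0.2135]
tcp_rot: [-0.072, 0.997, 0.0, -0.002]
contact_force: [-0.6, -0.7, -4.6]
opening: 0.462
finger_force: 64.7
[-0.0018  0.0013  0.2088] [ 0.0002 -0.0011 -0.0004]
```

View pics/over.png

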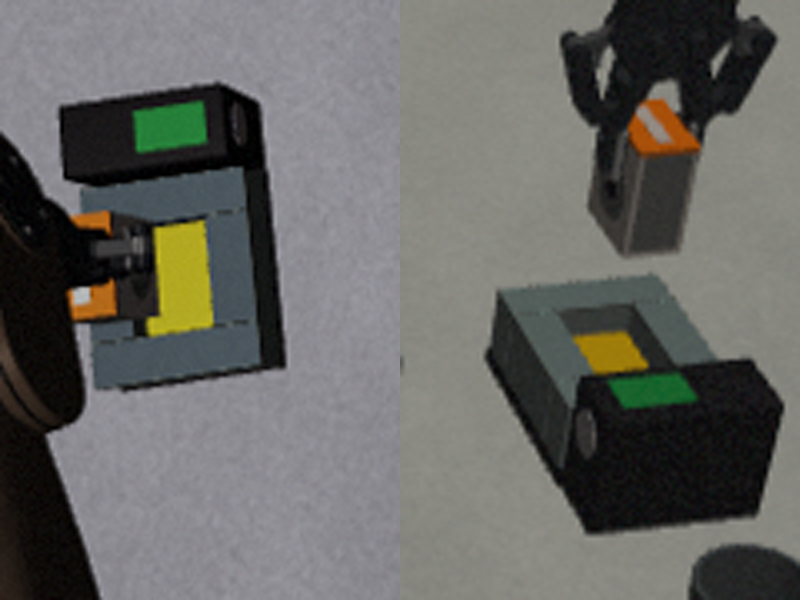

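The cassette hangs upright over the well. In the scene crop its lower front corners are at (627,255) and (682,248). I check the fit against the model.

```bash
python3 - <<'E'
from tri import *; from go import feed,monitor
from scipy.spatial.transform import Rotation as R
s=monitor.get_state();r=R.from_quat(s["tcp_rot"])
f=lambda x,y,z:s["eef_pos"]+r.apply([-x,y,z]) # x,y feeder-like, z down
print(proj("scene",f(.032,-.02,.062)),(476.8,203.8)); print(proj("scene",f(.032,.02,.062)),(490.5,202))
print(proj("scene",f(.032,-.02,-.018)),(420+635/4-100,140+150/4),proj("scene",f(.032,.02,-.018)),(420+300/4,140+152/4))
print(proj("top",f(.032,-.02,-.018)),(133.3,293.6)); print(proj("top",f(-.032,-.02,-.018)),(134.5,325.1))
E
```

```text
[475.34917725 204.41000368] (476.8, 203.8)
[489.94552375 203.02173836] (490.5, 202)
[480.19406344 177.78598459] (478.75, 177.5) [495.26816598 176.43946892] (495.0, 178.0)
[132.14174361 292.57241525] (133.3, 293.6)
[134.29129852 323.49125351] (134.5, 325.1)
```

```bash
python3 -m handwheel '[[-0.003,0.0013,0.08,0,-0.001,0,-1],[-0.003,0.0013,0.14,0,-0.001,0,-1],[-0.003,0.0013,0.19,0,-0.001,0,-1],[-0.003,0.0013,0.22,0,-0.001,0,-1],[-0.003,0.0013,0.24,0,-0.001,0,-1],[-0.003,0.0013,0.24,0,-0.001,0,-1]]'
python3 -m handwheel '[[0,0,0.015,0,0,0,-1],[0,0,0.03,0,0,0,-1],[0,0,0.03,0,0,0,-1]]'
```

```text
time: 13.05
eef_pos: [0.4377, 0.3198, 0.1183]
tcp_rot: [-0.072, 0.997, 0.001, 0.0]
contact_force: [0.0, -0.5, -4.3]
opening: 0.459
finger_force: 64.6
time: 13.42
eef_pos: [0.4372, 0.3198, 0.1057]
tcp_rot: [-0.072, 0.997, 0.0, -0.0]
contact_force: [0.7, 0.1, -4.2]
opening: 0.459
finger_force: 64.7
```

Underside is about 4 mm above the floor, with no side contact. I continue down.

```bash
python3 -m handwheel '[[0,0,0.01,0,0,0,-1],[0,0,0.02,0,0,0,-1],[0,0,0.025,0,0,0,-1],[0,0,0.025,0,0,0,-1]]'
python3 -m handwheel '[[0,0,0.006,0,0,0,-1],[0,0,0.0075,0,0,0,-1],[0,0,0.0075,0,0,0,-1]]'
```

```text
time: 13.92
eef_pos: [0.4381, 0.3202, 0.0968]
tcp_rot: [-0.072, 0.997, 0.001, 0.001]
contact_force: [-0.2, 0.9, -1.7]
opening: 0.462
finger_force: 65.0
time: 14.3
eef_pos: [0.438, 0.3201, 0.0936]
tcp_rot: [-0.072, 0.997, 0.001, 0.001]
contact_force: [0.5, 1.1, -0.1]
opening: 0.457
finger_force: 65.2
```

The spring now carries the weight. I release and retreat.

```bash
python3 -m handwheel '[[0,0,0,0,0,0,0.3],[0,0,0,0,0,0,1],[0,0,0,0,0,0,1],[0,0,0,0,0,0,1],[0,0,0,0,0,0,1],[0,0,-0.05,0,0,0,1],[0,0,-0.15,0,0,0,1],[0,0,-0.3,0,0,0,1],[0,0,-0.3,0,0,0,1],[0,0,-0.3,0,0,0,1]]'
python3 -m handwheel '[[0.3,0.4,-0.05,0,0,0,1],[0.3,0.4,-0.05,0,0,0,1],[0.3,0.4,-0.05,0,0,0,1],[0.3,0.4,-0.05,0,0,0,1],[0.3,0.4,-0.05,0,0,0,1]]'
python3 - <<'E'
from plant import eyes
import cv2,numpy as np
t=eyes.read_camera("top")[:,:,::-1];s=eyes.read_camera("scene")[:,:,::-1]
t0=cv2.imread("pics/top0.png")
c=lambda im,x,y,w,h,W,H:cv2.resize(im[y:y+h,x:x+w],(W,H),interpolation=cv2.INTER_CUBIC)
a=np.hstack([c(t,110,250,100,100,300,300),c(s,435,180,120,100,360,300)])
b=np.hstack([c(t,225,190,140,80,330,240),c(s,285,210,140,100,330,240)])
o=np.zeros((540,660,3),np.uint8);o[:300]=a;o[300:]=b
cv2.imwrite("pics/end.png",o)
E
```

```text
time: 15.55
eef_pos: [0.4374, 0.3197, 0.2132]
tcp_rot: [-0.072, 0.997, 0.001, 0.0]
contact_force: [-0.6, -0.5, -0.5]
opening: 1.001
finger_force: 0.0
time: 16.18
eef_pos: [0.2949, 0.4605, 0.2317]
tcp_rot: [-0.073, 0.997, -0.001, -0.001]
contact_force: [-0.7, 0.4, 0.0]
opening: 1.001
finger_force: 0.0
```

View pics/end.png

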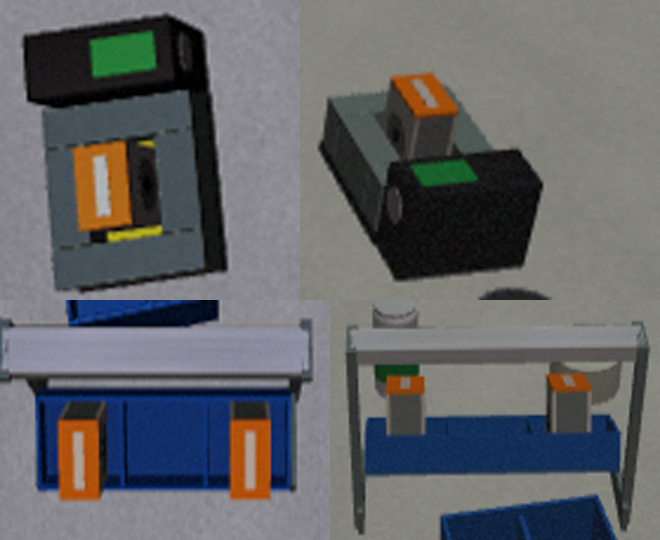

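The cassette stands upright in the well, its orange top at (103,187) in the top crop, with the yellow floor visible on both sides. Both spent cassettes stand in their compartments as before. I check the height.

```bash
python3 - <<'E'
from tri import *
A=[tri(px(a,110,250,3),px(np.array(b)-[300,0],435,180,3)) for a,b in[((126,141),(418,117)),((74,147),(457,114)),((79,231),(433,74)),((131,228),(390,76))]]
X=np.array([a[0] for a in A]);print(X.round(4),X.mean(0).round(4),[round(a[1],2) for a in A])
E
```

```text
[[0.4721 0.3054 0.1072]
 [0.467  0.3436 0.1071]
 [0.4031 0.3358 0.1078]
 [0.4055 0.2959 0.1078]] [0.4369 0.3202 0.1075] [np.float64(0.35), np.float64(0.52), np.float64(0.05), np.float64(0.14)]
```

Top is at 0.1075 m, so the underside is at about 0.028 m: the floor has sunk about 12 mm, and the cassette is level and centred.

```bash
python3 -c "
from plant import ctrl
print(ctrl.sign_off())"
```

```text
the job is handed in; nothing more can be done
None
```

The middle cassette was the full one. It now stands upright in the feeder well with the floor sunk about 12 mm by the cameras, both spent cassettes are standing in their own compartments, and the job is handed in; the hand-in returned no verdict.

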